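# Feed a vial rack past the spring gate into the labeller

## Task

Send the rack of filled vials that waits in the chute into the labelling machine: with one fingertip swing the spring gate aside and keep it held open, clear of the rack, while the other finger pushes the rack along the chute, past the gate and fully home against the end stop. Then come away so that the gate springs shut behind the rack. Push only: do not lift or tip the rack, do not let the rack and the gate knock or rub on one another, and leave the other things on the bench where they stand.

Things in the scene. Friction and masses are not known exactly. Their poses are not given: they have to be found in the camera images.
- chute: Fixed aluminium chute into a white bench-top labeller (panel from x = 105 mm, 208 high). Origin: chute centre line at the gate's toe, bench height. x = way of travel, into the machine; y sideways (gate and hinge on the -y side). Floor 6 above bench, 42 wide inside from about x = -215, between walls 26 high (+y) and 14 high (-y). End stop face at x = 118, in the mouth (60 wide, 100 high).
- gate (a joint): Spring gate (rad): 0 shut, 0.45 fully open. Flat aluminium bar 5 mm thick, on edge, 40 to 64 above the bench, along the chute's -y side from the hinge (chute x = -250) to x = +40. Pushed outward (-y) it opens; its toe clears the rack from about 0.12. A damped spring pulls it shut, 0.45 N m when shut, 0.7 N m fully open (2 N at the toe, 7 N at 100 mm from the hinge).
- gate_face (a point): Point on the bar's inner (chute-side) face, 150 mm from the hinge, 52 above the bench; moves with the gate. Shut, this face is parallel to the chute at chute y = -30 mm.
- gate_toe (a point): Tip of the gate's toe, on its top edge; moves with the gate. The toe is a small cross bar under the gate's bar, 6 mm thick (chute x = -3 to +3), 16 to 34 above the bench, reaching across the chute to y = +7: it blocks the rack, but a fingertip more than 36 above the bench passes over it.
- gate_hinge (a point): The gate's upright hinge axis (chute x = -250, y = -32.5 mm), at the top of the bar, 64 above the bench.
- end_stop (a point): Centre of the face of the end stop, 28 above the bench; the front of the rack must come against it.
- rack: White rack, 100 mm long (x), 36 wide, 0.2 to 0.35 kg, with three capped amber vials in a row (tops 67 above its underside). Upright plate at each end, 36 wide, 5 thick, 60 high from the underside. Origin: centre of its underside, on the chute floor, 6 above the bench. x points to the machine: the end to push is at x = -50. Starts with its front 12 to 40 short of the toe.
- spare_rack: Empty rack of the same kind beside the chute (leave alone). Origin: centre of its underside.
- pill_bottle: White bottle, 42 across, 72 high (leave alone). Origin: centre of its underside.
- ointment_jar: White jar with black lid, 54 across, 42 high (leave alone). Origin: centre of its underside.
- stock_bottle: Amber bottle, 66 across, 115 high (leave alone). Origin: centre of its underside.
- counting_tray: Blue tablet counting tray, 190 x 130 x 16 (leave alone). Origin: centre of its underside.
- tablet_spatula: Spatula with black handle, about 190 long, 10 high, lying (leave alone). Origin: on its underside near the middle.
- stapler: Grey stapler, 130 x 30 x 46 (leave alone). Origin: centre of its underside.

How it is judged:
By the outcome, as a careful person would: the job done as asked, in the order asked, and still so for the second after the job is handed in, with the robot touching nothing.
It also fails if it takes over 35 s, if anything falls off the work surface, if the arm or the gripper's body presses on something with over 40 N, if the wrist force passes 120 N, or if a joint passes its speed limit or range.

## Robot

A 6-joint arm with a two-finger parallel gripper is mounted at the origin on the work surface. World frame = base frame: x ahead of the robot, y to its left, z up, the work surface at z = 0. Lengths are in m, angles in rad, forces in N, time in s.
With the tool pointing down it reaches from about 0.35 to 0.775 m from the base axis. Payload 7.3 kg.
Tool frame: the origin (TCP) lies at the very end of the fingers, on their centre line; the grasp point (between the pads) lies 19 mm behind it (robot.tcp_to_grasp is the distance from the TCP to the grasp point, in m); z points along the fingers, y is the direction in which the jaws open and shut (so a half turn about z gives the same grasp; the last joint's range is limited). The gripper opens to 92 mm and grips with 3 to 60 N. Pads are 19 mm wide; open, the fingers measure 130 mm over their backs; the gripper's body (75 mm by 190 mm) begins 47 mm behind the grasp point.
Start: joints at [-1.413, 0.342, 1.524, -0, 1.275, -0.146], TCP at [0.157, -0.501, 0.227] pointing down, gripper open.
Joint ranges: [-2.53, 2.53], [-0.77, 2.02], [0.04, 2.7], [-1, 4.14], [0.28, 2.66], [-3.11, 3.11]. Speed limits (rad/s): [2.57, 2.57, 3.14, 3.14, 3.14, 3.14].

## Interface

Orientations are given as [roll, pitch, yaw] about the fixed x, y, z axes, in that order (R = Rz(yaw) Ry(pitch) Rx(roll)).
In Python, from cell import robot, eyes, finder gives the robot as it stands. The module is installed in compiled form; this text tells all that it offers.
- The arm moves only by the tool move_arm, never from a script. Its argument "motion" is a list of rows, each a list of 7 numbers: the closure in counts, from 0 (fully open) to 255 (shut), then the shift along the tool's x, y, z normalised to -1 to 1, where 1 is 0.02 m, then the turn, a rotation vector about the tool's x, y, z normalised to -1 to 1, where 1 is 6 degrees. In form: [[claw, x, y, z, ax, ay, az], ...]. A call has 1 to 12 rows; each row shifts and turns the commanded pose from where the row before left it, along the tool's axes as they then stand; what a row does not reach is not made up. A row lasts 1/8 s, in which the tool goes at most 62.5 mm and 10.7 degrees, less where a joint would pass 70% of its speed; a pose out of reach is approached as far as the arm can. A call with a number of a shift or a turn outside -1 to 1 is refused whole. A call with a gripper value outside its range is refused whole. The fingers move at their own pace and stop on an object; "newtons" is the grip in N (left out, the last holds). Time passes only in rows, so rows that do not move let the fingers close. It gives the time, the measured TCP pose, the force and the opening at its end, in the units of the state.
- robot.observe(): the state, without advancing time (a new reading comes with each control period).
- eyes.read_camera(name): name is "scene" or "top"; returns (picture, depth): 384x512x3 uint8, red, green, blue; 384x512 float32, m along the optical axis (not along the pixel's ray), 0 where there is no reading.
- eyes.calibration(name): a dict with "K" (3x3 intrinsics, pixels), "k1" (the pictures are not rectified: a ray, as slopes to the right and down, at radius r is drawn at 1 + k1 r^2 times it, then the intrinsics apply), "position" and "orientation" of the camera in the world. Camera axes: x right, y up, looking along -z (the intrinsics and any distortion apply to the point x, -y, -z); pixel columns grow to the right and rows downward; lengths in m; the calibration is good to about 2 mm. A picture is of the moment at which its call begins. calibration takes no time and is no camera call.
- robot.hand_in(): hands the job in, once; it reports no verdict.
Trained networks look in the newest picture that a camera, given by its name, has taken for a name from the list of things; names that differ only in an ending like _2 or _b are one class to them, and where a whole thing is asked for, a point or a joint stands for the part that bears it (a point fixed in the world has none). Each returns a list of dicts, best first, with "p" (0 to 1); they miss things now and then, are a little off and sometimes report something else, mostly with a low value. They report only what shows in the picture. A call takes as long as a camera call.
- finder.recognise(camera, label): "centre" ([x, y, z] in m, in the coordinates of the camera as it stood for that picture, good to about 4 mm: the middle of the surface that is visible of it).
- finder.place_of(camera, label): "centre" ([x, y, z] in m, in the coordinates of the camera as it stood for that picture, good to about 4 mm: a listed point, or the origin of a listed thing).
The state is a dict: "time": time; "qpos": joint angles; "qvel": joint speeds; "joint_efforts": joint torques, N m; "tool_pos": TCP position; "tool_rot": TCP orientation; "contact_force": force on the tool from outside, world axes, zero at the start; "torque": the same for the moment, N m; "opening": finger opening in m.
Only numpy, scipy, OpenCV 4.12 (cv2) and the standard library are available. Lean on these libraries where they do the work, as an engineer would, in place of code of your own. Each camera call takes 0.05 s, during which the arm holds its last target. There are 200 camera calls.

## Working session

There is one attempt and no reset: what is moved stays moved. The work goes in short steps, Python scripts to look and compute and a tool call to move; the robot and the scene stay as the last step left them, time stands still between calls to the robot, and variables do not carry over. Pictures are saved under pics/ and viewed, and the job is handed in when it is done.

Besides the shell and the picture viewer there is one more tool, called after "Emit:" by a JSON object that holds its "fn" and its "kwargs", one argument or row to a line. move_arm: Moves the arm, as the interface text tells. Its arguments: {"type":"object","properties":{"motion":{"type":"array"},"newtons":{"type":"number"}},"required":["motion"]}

```bash
mkdir -p pics; cat > h.py <<'E'
import numpy as np, cv2
from scipy.spatial.transform import Rotation as R
from cell import robot, eyes, finder
def camR(c):
    o=np.array(c["orientation"],float)
    if o.shape==(3,3): return o
    return R.from_euler('xyz',o).as_matrix() if o.size==3 else R.from_quat(o).as_matrix()
def toworld(name,p):
    c=eyes.calibration(name); return camR(c)@np.array(p)+np.array(c["position"])
def cloud(name,depth):
    c=eyes.calibration(name);K=np.array(c["K"]);h,w=depth.shape
    u,v=np.meshgrid(np.arange(w),np.arange(h))
    x=(u-K[0,2])/K[0,0];y=(v-K[1,2])/K[1,1];a,b=x.copy(),y.copy()
    for _ in range(8):
        f=1+c["k1"]*(a*a+b*b);a,b=x/f,y/f
    return np.stack([a*depth,-b*depth,-depth],-1)@camR(c).T+np.array(c["position"])
E
python3 - <<'E'
from h import *
print(robot.observe())
for n in("scene","top"):
    print(eyes.calibration(n))
    p,d=eyes.read_camera(n);cv2.imwrite(f"pics/{n}0.png",p[:,:,::-1]);np.save(n+"0.npy",cloud(n,d))
    for l in("rack","gate_face","gate_toe","gate_hinge","end_stop","chute"):
        for r in finder.place_of(n,l)[:2]: print(n,l,round(r["p"],2),toworld(n,r["centre"]).round(4))
E
```

```text
{'time': 0.0, 'qpos': array([-1.41296154e+00,  3.42736159e-01,  1.52502902e+00, -2.22814592e-05,
        1.27538348e+00, -1.46033052e-01]), 'qvel': array([-3.78020748e-04,  5.33870396e-04,  4.45984301e-04, -5.66076805e-04,
        1.87206640e-05, -1.09876025e-03]), 'joint_efforts': array([-1.87609367e-03, -4.31251359e+01, -2.44214541e+01,  7.15456414e-02,
        5.61223039e-02, -1.36516101e-04]), 'tool_pos': array([ 0.15701997, -0.50053978,  0.2260338 ]), 'tool_rot': array([-3.14005011e+00, -2.05342115e-04,  3.03874183e-01]), 'contact_force': array([0.12836038, 0.80235162, 0.16839313]), 'torque': array([ 1.16867561e-03,  1.79168661e-02, -3.13951841e-05]), 'opening': 0.09172975731833956}
{'K': array([[463.68149797,   0.        , 254.61173917],
       [  0.        , 463.68149797, 190.74095886],
       [  0.        ,   0.        ,   1.        ]]), 'k1': -0.16176940773184567, 'position': array([ 1.32758405, -0.118409  ,  0.91836633]), 'orientation': array([ 0.72943135, -0.00853887,  1.45206996])}
scene rack 0.85 [ 0.5179 -0.0386  0.0057]
scene rack 0.18 [ 0.4016 -0.007  -0.0047]
scene g
[... 214 characters left out ...]
0312]
scene chute 0.65 [ 0.5338  0.0349 -0.0025]
{'K': array([[456.94281264,   0.        , 258.14892142],
       [  0.        , 456.94281264, 194.54576006],
       [  0.        ,   0.        ,   1.        ]]), 'k1': -0.12050215226010655, 'position': array([ 0.38623447, -0.02616011,  1.13302307]), 'orientation': array([ 0.19547226, -0.01017709, -1.54676785])}
top rack 0.91 [ 0.5205 -0.0364  0.0039]
top gate_face 0.75 [ 0.751   0.1178 -0.0016]
top gate_face 0.69 [ 0.5456 -0.0707  0.0519]
top gate_toe 0.78 [0.5269 0.0324 0.0377]
top gate_hinge 0.66 [ 0.5257 -0.2201  0.064 ]
top end_stop 0.69 [ 0.4407  0.0938 -0.0042]
top end_stop 0.56 [0.5564 0.1435 0.0274]
top chute 0.57 [0.5322 0.0312 0.0013]
```

```bash
python3 - <<'E'
import cv2
for n in("scene","top"):
    cv2.imwrite(f"pics/{n}0b.png",cv2.resize(cv2.imread(f"pics/{n}0.png"),(800,600),interpolation=cv2.INTER_CUBIC))
E
```

```text
(no output)
```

View pics/scene0b.png

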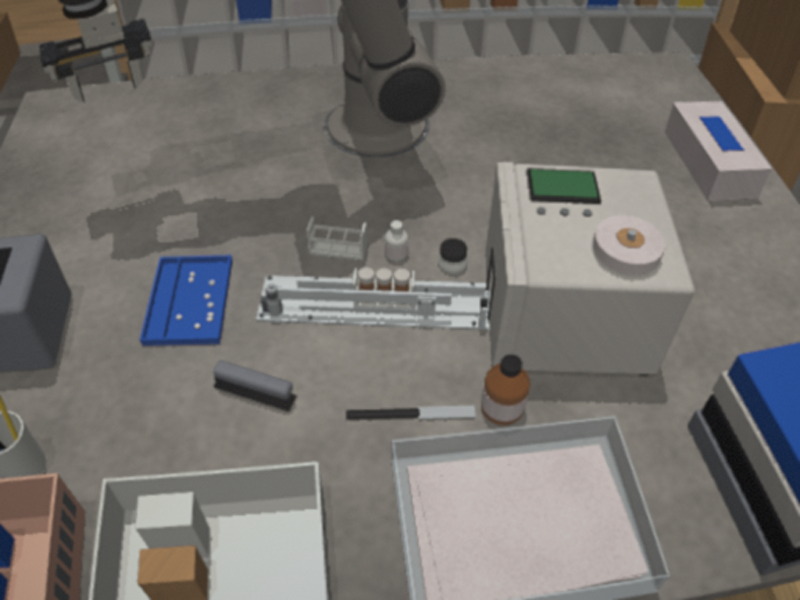

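View pics/top0b.png

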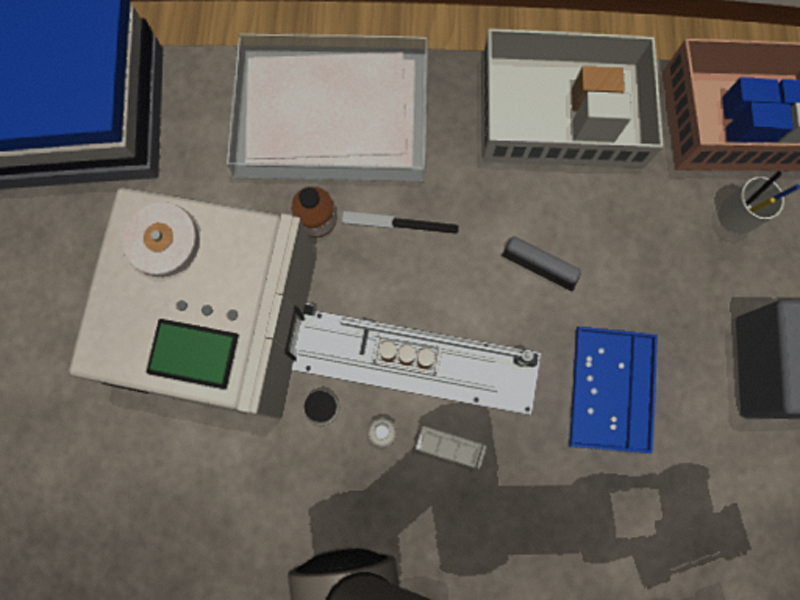

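```bash
cat > fit.py <<'E'
from h import *
from scipy.optimize import minimize
L=np.array([[-.25,-.0325],[-.1,-.03],[0,.007],[.118,0]]);W=np.array([[.525,-.2195],[.547,-.0737],[.5252,.0324],[.5537,.1458]])
a=L-L.mean(0);b=W-W.mean(0)
psi=np.arctan2((a[:,0]*b[:,1]-a[:,1]*b[:,0]).sum(),(a*b).sum())
Rm=np.array([[np.cos(psi),-np.sin(psi)],[np.sin(psi),np.cos(psi)]]);o=W.mean(0)-Rm@L.mean(0)
def tochute(p): return (np.asarray(p)[...,:2]-o)@Rm
E
python3 - <<'E'
from fit import *
print("psi",psi,"o",o,"res",(L@Rm.T+o-W).round(4).tolist())
print("rack",tochute([.5192,-.0375]))
for n in("scene","top"):
    P=np.load(n+"0.npy");c=tochute(P);z=P[...,2]
    def st(m,t):
        if m.sum()>3: print(n,t,m.sum(),c[m].mean(0).round(4),c[m].min(0).round(4),c[m].max(0).round(4),z[m].mean().round(4))
    bar=(abs(z-.064)<.006)&(c[...,0]>-.22)&(c[...,0]<.05)&(c[...,1]<-.022)&(c[...,1]>-.05)
    st(bar,"bar"); 
    if bar.sum()>5: print("slope",np.polyfit(c[bar][:,0],c[bar][:,1],1))
    st((z>.06)&(z<.085)&(c[...,0]>-.2)&(c[...,0]<.05)&(abs(c[...,1])<.021),"rack")
    st((z>.05)&(z<.2)&(c[...,0]>.07)&(c[...,0]<.13)&(abs(c[...,1])<.1),"panel")
    st((z>.03)&(z<.13)&(c[...,0]>-.15)&(c[...,0]<.10)&(c[...,1]<-.07)&(c[...,1]>-.18),"bottle")
    st((z>.066)&(z<.2)&(c[...,0]>-.3)&(c[...,0]<-.2)&(abs(c[...,1])<.07),"hingepost")
# overlay
pic=cv2.imread("pics/top0.png");c=eyes.calibration("top");K=c["K"];RR=camR(c)
def pr(x,y,z):
    w=np.r_[Rm@[x,y]+o,z];q=RR.T@(w-c["position"]);s=np.array([q[0],-q[1]])/-q[2];s=s*(1+c["k1"]*(s@s));return (K[:2,:2]@s+K[:2,2])
big=cv2.resize(pic[150:310,150:370],None,fx=3.6,fy=3.6,interpolation=cv2.INTER_CUBIC)
def ln(p,q,col):
    f=lambda v:tuple(int(t) for t in ((pr(*v)-[150,150]+.5)*3.6))
    cv2.line(big,f(p),f(q),col,1)
ln((-.25,-.03,.064),(.04,-.03,.064),(0,0,255));ln((-.25,-.035,.064),(.04,-.035,.064),(0,0,255))
ln((0,-.03,.034),(0,.007,.034),(0,255,0))
ln((-.215,-.021,.014),(.1,-.021,.014),(255,0,0));ln((-.215,.021,.026),(.1,.021,.026),(255,0,0))
r=tochute([.5192,-.0375])
for s in(-.05,.05): ln((r[0]+s,-.018,.066),(r[0]+s,.018,.066),(255,0,255))
cv2.imwrite("pics/ov.png",big);print(big.shape)
E
```

```text
psi 1.4057444431079347 o [0.53356817 0.03074148] res [[-0.0004, -0.0017], [-0.0003, 0.0009], [0.0015, -0.0005], [-0.0007, 0.0013]]
rack [-0.06967481  0.00296059]
scene bar 303 [-0.0879 -0.0325] [-0.2199 -0.0404] [ 0.038 -0.026] 0.0623
slope [ 0.00251252 -0.03223622]
scene rack 317 [-0.0713 -0.0027] [-0.1206 -0.017 ] [-0.0208  0.0196] 0.0696
scene panel 600 [ 0.1037 -0.0098] [ 0.085  -0.0997] [0.1066 0.0999] 0.1257
scene hingepost 13 [-0.2456 -0.0332] [-0.2527 -0.0379] [-0.2118 -0.0294] 0.0703
top bar 274 [-0.0863 -0.0317] [-0.2185 -0.0377] [ 0.0383 -0.0285] 0.063
slope [ 0.00134594 -0.03158928]
top rack 371 [-0.0707  0.0004] [-0.1206 -0.017 ] [-0.0207  0.0179] 0.0708
top panel 1081 [0.1044 0.0006] [ 0.0853 -0.0998] [0.1093 0.0998] 0.1311
top bottle 24 [ 0.0967 -0.1774] [ 0.0921 -0.1799] [ 0.1    -0.1742] 0.0573
top hingepost 30 [-0.2448 -0.0313] [-0.256  -0.0386] [-0.2074 -0.0247] 0.0688
(576, 792, 3)
```

View pics/ov.png

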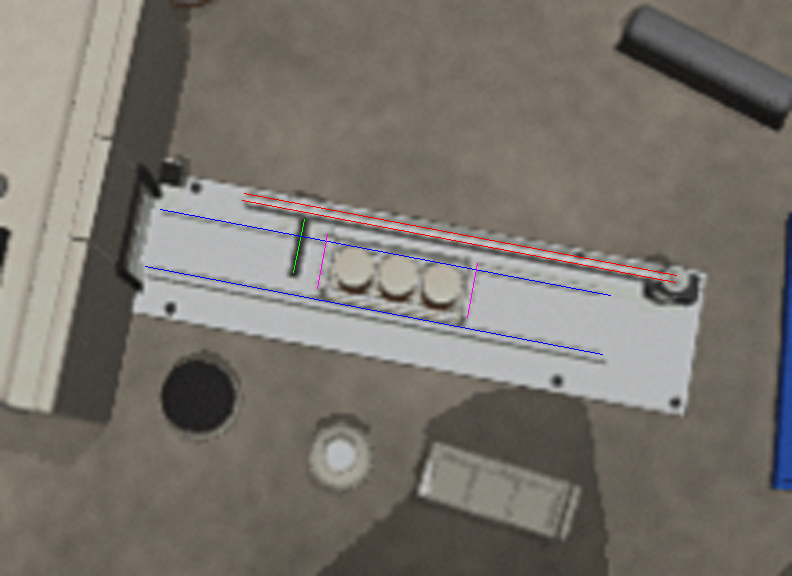

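```bash
cat > plan.py <<'E'
from fit import *
def plan(cx,cy,z,n,claw):
    s=robot.observe();p=np.array(s["tool_pos"]);T=R.from_euler('xyz',s["tool_rot"])
    g=R.from_euler('xyz',[np.pi,0,psi]);t=np.r_[Rm@[cx,cy]+o,z]
    rv=(T.inv()*g).as_rotvec();st=(t-p)/n;out=[]
    for i in range(n):
        Ti=T*R.from_rotvec(rv*i/n)
        out.append([claw]+(Ti.inv().apply(st)/.02).round(2).tolist()+(np.degrees(rv)/n/6).round(3).tolist())
    print("chute now",tochute(p),"z",p[2],"target",t)
    print(str(out).replace(" ",""))
E
python3 -c "
from plan import *
plan(-.142,-.0045,.13,30,245)"
```

```text
chute now [-0.58634151  0.28402383] z 0.22675938542681082 target [ 0.51467591 -0.11006808  0.13      ]
[[245,0.76,-0.44,0.16,0.0,0.0,-0.351],[245,0.78,-0.42,0.16,0.0,0.0,-0.351],[245,0.79,-0.39,0.16,0.0,0.0,-0.351],[245,0.81,-0.36,0.16,0.0,0.0,-0.351],[245,0.82,-0.33,0.16,0.0,0.0,-0.351],[245,0.83,-0.3,0.16,0.0,0.0,-0.351],[245,0.84,-0.27,0.16,0.0,0.0,-0.351],[245,0.85,-0.23,0.16,0.0,0.0,-0.351],[245,0.86,-0.2,0.16,0.0,0.0,-0.351],[245,0.87,-0.17,0.16,0.0,0.0,-0.351],[245,0.87,-0.14,0.16,0.0,0.0,-0.351],[245,0.88,-0.11,0.16,0.0,0.0,-0.351],[245,0.88,-0.08,0.16,0.0,0.0,-0.351],[245,0.88,-0.04,0.16,0.0,0.0,-0.351],[245,0.88,-0.01,0.16,0.0,0.0,-0.351],[245,0.88,0.02,0.16,0.0,0.0,-0.351],[245,0.88,0.05,0.16,0.0,0.0,-0.351],[245,0.88,0.09,0.16,0.0,0.0,-0.351],[245,0.87,0.12,0.16,0.0,0.0,-0.351],[245,0.87,0.15,0.16,0.0,0.0,-0.351],[245,0.86,0.18,0.16,0.0,0.0,-0.351],[245,0.86,0.21,0.16,0.0,0.0,-0.351],[245,0.85,0.25,0.16,0.0,0.0,-0.351],[245,0.84,0.28,0.16,0.0,0.0,-0.351],[245,0.83,0.31,0.16,0.0,0.0,-0.351],[245,0.82,0.34,0.16,0.0,0.0,-0.351],[245,0.8,0.37,0.16,0.0,0.0,-0.351],[245,0.79,0.4,0.16,0.0,0.0,-0.351],[245,0.77,0.43,0.16,0.0,0.0,-0.351],[245,0.76,0.45,0.16,0.0,0.0,-0.351]]
```

Emit:
{"fn": "move_arm", "kwargs": {
  "motion": [
    [245,0.76,-0.44,0.1,0,0,-0.35],
    [245,0.78,-0.42,0.1,0,0,-0.35],
    [245,0.79,-0.39,0.1,0,0,-0.35],
    [245,0.81,-0.36,0.1,0,0,-0.35],
    [245,0.82,-0.33,0.1,0,0,-0.35],
    [245,0.83,-0.3,0.1,0,0,-0.35],
    [245,0.84,-0.27,0.1,0,0,-0.35],
    [245,0.85,-0.23,0.1,0,0,-0.35],
    [245,0.86,-0.2,0.1,0,0,-0.35],
    [245,0.87,-0.17,0.1,0,0,-0.35],
    [245,0.87,-0.14,0.1,0,0,-0.35],
    [245,0.88,-0.11,0.1,0,0,-0.35]
  ],
  "newtons": 40
}}

```text
time: 2.2
tool_pos: [0.3008, -0.3436, 0.2026]
tool_rot: [3.141, 0.0, 0.746]
contact_force: [-0.0, -0.8, -0.8]
opening: 0.0036
```

Emit:
{"fn": "move_arm", "kwargs": {
  "motion": [
    [245,0.88,-0.08,0.1,0,0,-0.35],
    [245,0.88,-0.04,0.1,0,0,-0.35],
    [245,0.88,-0.01,0.1,0,0,-0.35],
    [245,0.88,0.02,0.1,0,0,-0.35],
    [245,0.88,0.05,0.1,0,0,-0.35],
    [245,0.88,0.09,0.1,0,0,-0.35],
    [245,0.87,0.12,0.1,0,0,-0.35],
    [245,0.87,0.15,0.1,0,0,-0.35],
    [245,0.86,0.18,0.1,0,0,-0.35],
    [245,0.86,0.21,0.1,0,0,-0.35],
    [245,0.85,0.25,0.1,0,0,-0.35],
    [245,0.84,0.28,0.1,0,0,-0.35]
  ]
}}

```text
time: 3.7
tool_pos: [0.4437, -0.1873, 0.1786]
tool_rot: [3.142, 0.0, 1.186]
contact_force: [-0.3, -0.0, -0.5]
opening: 0.0033
```

Emit:
{"fn": "move_arm", "kwargs": {
  "motion": [
    [245,0.83,0.31,0.1,0,0,-0.35],
    [245,0.82,0.34,0.1,0,0,-0.35],
    [245,0.8,0.37,0.1,0,0,-0.35],
    [245,0.79,0.4,0.1,0,0,-0.35],
    [245,0.6,0.4,0.1,0,0,-0.35],
    [245,0,0,0,0,0,0],
    [245,0,0,0,0,0,0]
  ]
}}

```text
time: 4.58
tool_pos: [0.5015, -0.1267, 0.1686]
tool_rot: [-3.141, 0.0, 1.367]
contact_force: [0.5, 0.3, 0.2]
opening: 0.0035
```

```bash
python3 - <<'E'
from plan import *
plan(-.142,-.0045,.09,4,245)
s=robot.observe();print(s)
p,d=eyes.read_camera("scene");cv2.imwrite("pics/s1.png",cv2.resize(p[130:240,130:350,::-1],None,fx=3.6,fy=3.6,interpolation=cv2.INTER_CUBIC))
P=cloud("scene",d);z=P[...,2];c=tochute(P)
E
```

```text
chute now [-0.16056729  0.005734  ] z 0.16862431177750317 target [ 0.51467591 -0.11006808  0.09      ]
[[245,0.24,0.12,0.98,-0.001,0.001,-0.094],[245,0.24,0.12,0.98,-0.001,0.001,-0.094],[245,0.23,0.12,0.98,-0.001,0.001,-0.094],[245,0.23,0.13,0.98,-0.001,0.001,-0.094]]
{'time': 4.575, 'qpos': array([-3.95497491e-01,  3.83277227e-01,  1.63342972e+00, -3.39990206e-04,
        1.12519514e+00, -1.91092807e-01]), 'qvel': array([-0.01001223, -0.00420194,  0.0039676 ,  0.00130282, -0.00015039,
        0.00011523]), 'joint_efforts': array([ 3.82138593e-01, -4.31613994e+01, -2.26126009e+01,  8.99029803e-02,
        4.35581838e-02, -4.07617103e-03]), 'tool_pos': array([ 0.50153033, -0.12670156,  0.16862431]), 'tool_rot': array([-3.14123057e+00,  2.42385934e-04,  1.36653827e+00]), 'contact_force': array([0.48532733, 0.32607199, 0.24879173]), 'torque': array([-0.08145539, -0.10899529, -0.00128915]), 'opening': 0.0035057345384232985}
```

View pics/s1.png

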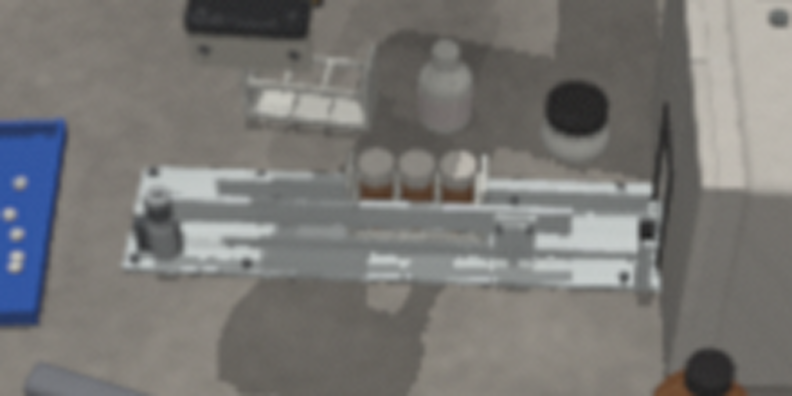

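Emit:
{"fn": "move_arm", "kwargs": {
  "motion": [
    [245,0.23,0.12,0.9,0,0,-0.094],
    [245,0.23,0.12,0.9,0,0,-0.094],
    [245,0.23,0.13,0.9,0,0,-0.094],
    [245,0.23,0.13,0.9,0,0,-0.094],
    [245,0,0,0,0,0,0],
    [245,0,0,0,0,0,0]
  ]
}}

```text
time: 5.38
tool_pos: [0.5152, -0.1109, 0.0974]
tool_rot: [3.141, 0.0, 1.405]
contact_force: [-0.5, -0.8, 0.2]
opening: 0.0037
```

```bash
python3 - <<'E'
from plan import *
plan(-.142,-.0045,.043,3,245)
for n in("scene","top"):
    p,d=eyes.read_camera(n);cv2.imwrite(f"pics/{n}2.png",cv2.resize(p[130:260,140:360,::-1],None,fx=3.6,fy=3.6,interpolation=cv2.INTER_CUBIC))
    P=cloud(n,d);z=P[...,2];c=tochute(P)
    m=(z>.087)&(z<.13)&(c[...,0]>-.2)&(c[...,0]<-.1)&(abs(c[...,1])<.05)
    if m.sum():print(n,m.sum(),c[m].min(0),c[m].max(0))
E
```

```text
chute now [-0.14275402 -0.00512274] z 0.09742077350154339 target [ 0.51467591 -0.11006808  0.043     ]
[[245,0.01,-0.01,0.91,0.003,0.001,-0.001],[245,0.01,-0.01,0.91,0.003,0.001,-0.001],[245,0.01,-0.01,0.91,0.003,0.001,-0.001]]
```

View pics/scene2.png

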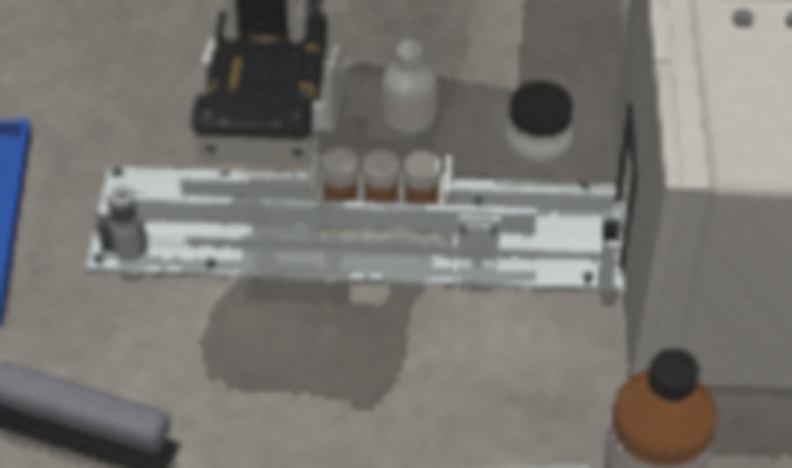

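View pics/top2.png

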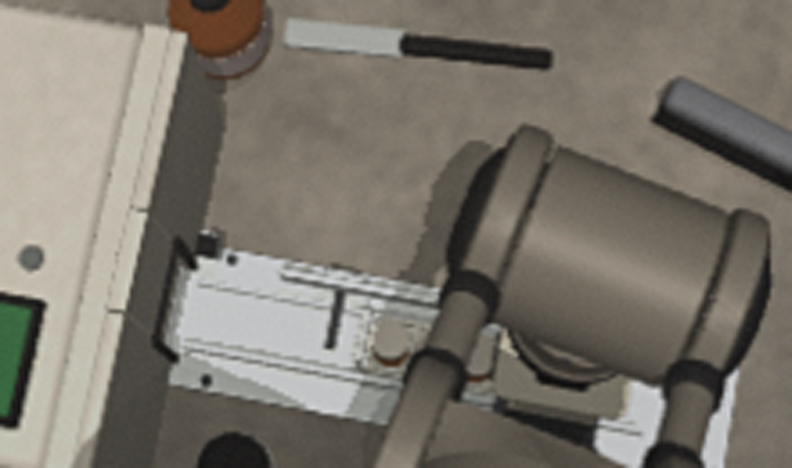

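```bash
python3 - <<'E'
from plan import *
n="scene";p,d=eyes.read_camera(n);c=eyes.calibration(n);K=c["K"];RR=camR(c)
def pr(x,y,z):
    w=np.r_[Rm@[x,y]+o,z];q=RR.T@(w-c["position"]);s=np.array([q[0],-q[1]])/-q[2];s=s*(1+c["k1"]*(s@s));return (K[:2,:2]@s+K[:2,2])
x0,y0,f=150,105,7
big=cv2.resize(p[y0:y0+85,x0:x0+110,::-1],None,fx=f,fy=f,interpolation=cv2.INTER_CUBIC)
pt=lambda *v:tuple(int(t) for t in (pr(*v)-[x0,y0]+.5)*f)
for yy in(-.0251,.0149):
    for xx in(-.152,-.1335):
        cv2.line(big,pt(xx,yy,.0975),pt(xx,yy,.1635),(0,0,255) if yy<0 else (0,255,0),1)
cv2.circle(big,pt(-.1427,-.005,.0975),4,(255,0,0),1)
cv2.imwrite("pics/z2.png",big)
P=cloud(n,d);k=tochute(P);z=P[...,2];print(z[130:175:3,190:240:5].round(3));print(k[130:175:3,190:240:5,0].round(3));print(k[130:175:3,190:240:5,1].round(3))
E
```

```text
[[-0.001 -0.002 -0.001  0.233  0.233  0.233  0.237  0.212  0.    -0.001]
 [-0.001 -0.003  0.     0.225  0.225  0.226  0.227  0.2    0.003  0.004]
 [-0.    -0.003  0.188  0.214  0.216  0.215  0.218  0.189  0.183 -0.001]
 [-0.003 -0.003  0.189  0.21   0.208  0.209  0.21   0.186  0.18  -0.001]
 [ 0.002 -0.002  0.181  0.204  0.206  0.205  0.205  0.185  0.171  0.001]
 [-0.001 -0.001  0.189  0.196  0.198  0.196  0.206  0.187 -0.    -0.002]
 [-0.003 -0.     0.206  0.192  0.185  0.185  0.206  0.189  0.037 -0.   ]
 [ 0.002  0.     0.204  0.197  0.189  0.19   0.207  0.188  0.057 -0.001]
 [ 0.001  0.001  0.205  0.177  0.178  0.177  0.206  0.184  0.046 -0.002]
 [ 0.     0.208  0.208  0.206  0.204  0.206  0.206  0.204  0.008  0.001]
 [-0.002  0.208  0.205  0.206  0.204  0.206  0.207  0.206  0.011  0.001]
 [-0.     0.203  0.202  0.205  0.205  0.205  0.208  0.207  0.009 -0.   ]
 [ 0.001  0.199  0.2    0.202  0.2    0.201  0.198  0.201  0.     0.   ]
 [-0.001  0.187  0.188  0.189  0.19   0.191  0.191  0.192  0.002  0.   ]
 [-0.     0.172  0.171  0.173  0.173  0.174  0.175  0.176  0.072  0.072]]
[[-0
[... 1487 characters left out ...]
-0.029 -0.026 -0.037 -0.016  0.188  0.191]
 [ 0.172  0.17  -0.049 -0.034 -0.026 -0.025 -0.047 -0.028  0.136  0.176]
 [ 0.154  0.157 -0.057 -0.049 -0.04  -0.04  -0.057 -0.037  0.102  0.164]
 [ 0.143  0.143 -0.068 -0.038 -0.038 -0.037 -0.067 -0.042  0.102  0.153]
 [ 0.131 -0.081 -0.08  -0.077 -0.075 -0.076 -0.076 -0.073  0.129  0.137]
 [ 0.122 -0.09  -0.086 -0.087 -0.085 -0.086 -0.086 -0.085  0.115  0.125]
 [ 0.108 -0.094 -0.093 -0.095 -0.095 -0.094 -0.097 -0.095  0.105  0.114]
 [ 0.094 -0.1   -0.1   -0.101 -0.098 -0.099 -0.096 -0.098  0.101  0.102]
 [ 0.085 -0.097 -0.097 -0.098 -0.098 -0.099 -0.098 -0.099  0.088  0.09 ]
 [ 0.073 -0.092 -0.091 -0.092 -0.091 -0.091 -0.092 -0.092  0.009  0.009]]
```

View pics/z2.png

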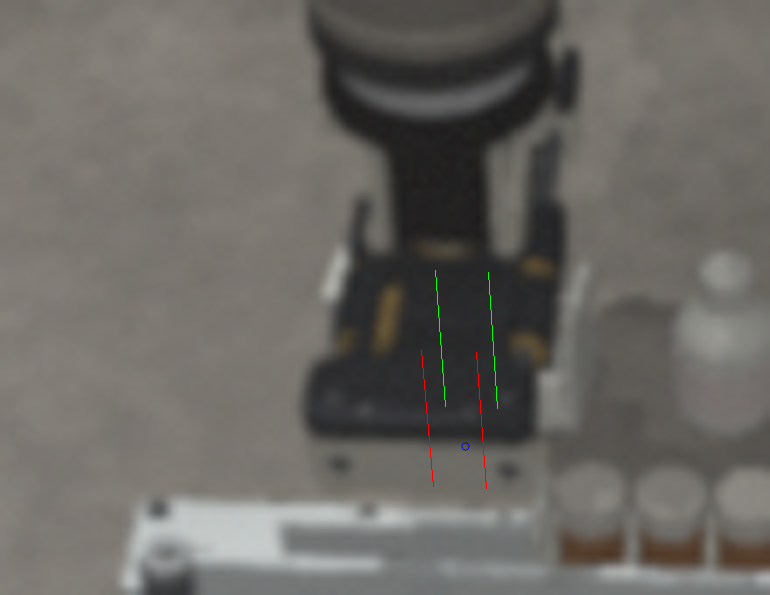

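Emit:
{"fn": "move_arm", "kwargs": {
  "motion": [
    [245,0,0,0.9,0,0,0],
    [245,0,0,0.9,0,0,0],
    [245,0,0,0.9,0,0,0],
    [245,0,0,0,0,0,0],
    [235,0,0.14,0,0,0,0],
    [220,0,0.18,0,0,0,0],
    [205,0,0.18,0,0,0,0],
    [190,0,0.18,0,0,0,0],
    [175,0,0.18,0,0,0,0],
    [165,0,0.14,0,0,0,0],
    [155,0,0.12,0,0,0,0],
    [155,0,0,0,0,0,0]
  ],
  "newtons": 40
}}

```text
time: 7.02
tool_pos: [0.5352, -0.1141, 0.0427]
tool_rot: [-3.137, 0.0, 1.406]
contact_force: [-7.2, -1.1, 1.0]
opening: 0.0359
```

```bash
python3 - <<'E'
from plan import *
plan(-.122,-.0275,.043,3,155)
for n in("scene","top"):
    p,d=eyes.read_camera(n);cv2.imwrite(f"pics/{n}3.png",cv2.resize(p[130:260,140:360,::-1],None,fx=3.6,fy=3.6,interpolation=cv2.INTER_CUBIC))
    for l in("gate_toe","rack"):
        for r in finder.place_of(n,l)[:2]: print(n,l,round(r["p"],2),tochute(toworld(n,r["centre"])).round(4))
E
```

```text
chute now [-0.14259006 -0.02544375] z 0.04273323115696662 target [ 0.54064941 -0.09411886  0.043     ]
[[155,0.34,0.03,-0.0,-0.014,0.001,0.001],[155,0.34,0.03,-0.0,-0.014,0.001,0.001],[155,0.34,0.03,-0.0,-0.014,0.001,0.001]]
scene gate_toe 0.6 [-0.0008 -0.0728]
scene rack 0.64 [-0.0721  0.003 ]
top gate_toe 0.63 [ 0.002  -0.0715]
top rack 0.53 [-0.0661 -0.0004]
```

View pics/scene3.png

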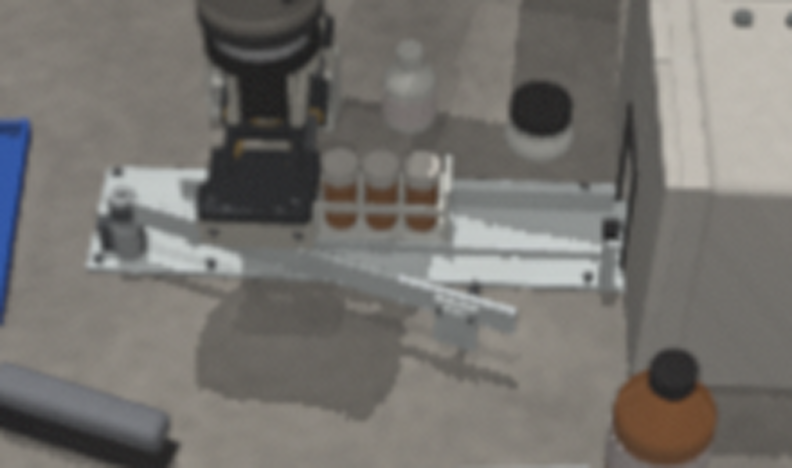

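View pics/top3.png

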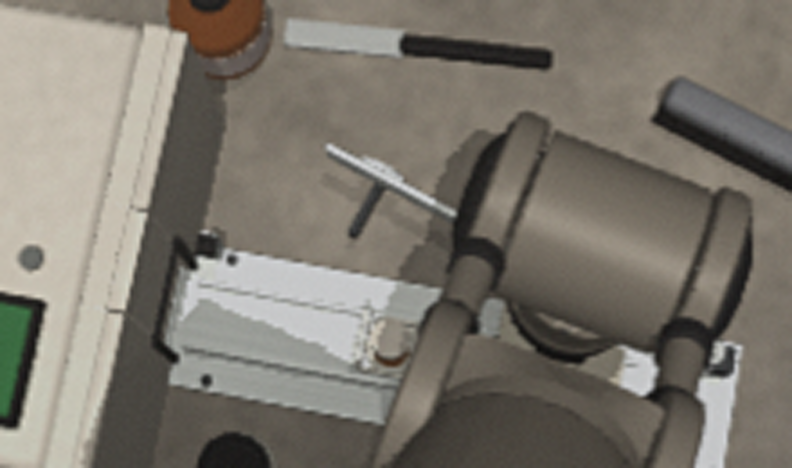

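Emit:
{"fn": "move_arm", "kwargs": {
  "motion": [
    [153,0.2,0.02,0,0,0,0],
    [151,0.2,0.02,0,0,0,0],
    [149,0.2,0.02,0,0,0,0],
    [147,0.2,0.02,0,0,0,0],
    [145,0.25,0.02,0,0,0,0],
    [143,0.3,0.02,0,0,0,0],
    [141,0.3,0.02,0,0,0,0],
    [139,0.3,0.02,0,0,0,0],
    [136,0.3,0.02,0,0,0,0],
    [134,0.3,0.02,0,0,0,0],
    [131,0.3,0.02,0,0,0,0],
    [129,0.2,0.02,0,0,0,0]
  ]
}}

```text
time: 8.82
tool_pos: [0.5511, -0.0547, 0.043]
tool_rot: [-3.14, 0.001, 1.406]
contact_force: [-4.6, -2.4, -0.0]
opening: 0.0455
```

```bash
python3 - <<'E'
from plan import *
plan(.002,-.0365,.043,12,100)
for n in("scene","top"):
    p,d=eyes.read_camera(n);cv2.imwrite(f"pics/{n}4.png",cv2.resize(p[130:260,140:360,::-1],None,fx=3.6,fy=3.6,interpolation=cv2.INTER_CUBIC))
    for l in("gate_toe","rack"):
        for r in finder.place_of(n,l)[:2]: print(n,l,round(r["p"],2),tochute(toworld(n,r["centre"])).round(4))
E
```

```text
chute now [-0.08139717 -0.03130557] z 0.04295466776986033 target [0.56990073 0.02671722 0.043     ]
[[100,0.35,0.02,-0.0,-0.001,0.0,0.0],[100,0.35,0.02,-0.0,-0.001,0.0,0.0],[100,0.35,0.02,-0.0,-0.001,0.0,0.0],[100,0.35,0.02,-0.0,-0.001,0.0,0.0],[100,0.35,0.02,-0.0,-0.001,0.0,0.0],[100,0.35,0.02,-0.0,-0.001,0.0,0.0],[100,0.35,0.02,-0.0,-0.001,0.0,0.0],[100,0.35,0.02,-0.0,-0.001,0.0,0.0],[100,0.35,0.02,-0.0,-0.001,0.0,0.0],[100,0.35,0.02,-0.0,-0.001,0.0,0.0],[100,0.35,0.02,-0.0,-0.001,0.0,0.0],[100,0.35,0.02,-0.0,-0.001,0.0,0.0]]
scene gate_toe 0.69 [ 0.0038 -0.0556]
scene rack 0.71 [-0.0216  0.0031]
scene rack 0.51 [-0.0536  0.1196]
top gate_toe 0.19 [-0.1633  0.1246]
```

View pics/scene4.png

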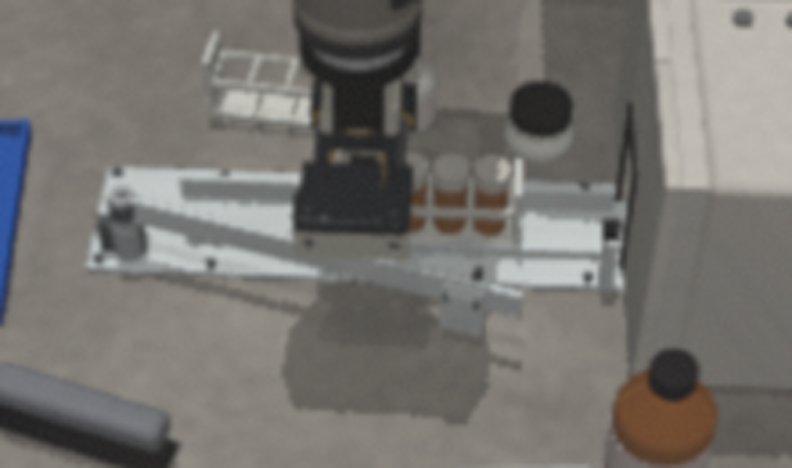

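Emit:
{"fn": "move_arm", "kwargs": {
  "motion": [
    [126,0.25,0.03,0,0,0,0],
    [123,0.3,0.03,0,0,0,0],
    [120,0.35,0.03,0,0,0,0],
    [117,0.35,0.03,0,0,0,0],
    [114,0.35,0.03,0,0,0,0],
    [112,0.35,0.03,0,0,0,0],
    [110,0.35,0.02,0,0,0,0],
    [108,0.35,0.02,0,0,0,0],
    [106,0.35,0.02,0,0,0,0],
    [104,0.35,0.02,0,0,0,0],
    [102,0.3,0.02,0,0,0,0],
    [100,0.2,0.02,0,0,0,0]
  ]
}}

```text
time: 10.62
tool_pos: [0.5704, 0.0206, 0.0429]
tool_rot: [-3.141, 0.001, 1.407]
contact_force: [-5.2, -4.8, 4.2]
opening: 0.0559
```

```bash
python3 - <<'E'
from plan import *
plan(.0085,-.0365,.043,1,100)
for n in("scene",):
    p,d=eyes.read_camera(n);cv2.imwrite(f"pics/{n}5.png",cv2.resize(p[130:260,140:360,::-1],None,fx=3.6,fy=3.6,interpolation=cv2.INTER_CUBIC))
    for l in("gate_toe","rack"):
        for r in finder.place_of(n,l)[:2]: print(n,l,round(r["p"],2),tochute(toworld(n,r["centre"])).round(4))
E
```

```text
chute now [-0.00400345 -0.03798381] z 0.042856752207026644 target [0.57096871 0.03312889 0.043     ]
[[100,0.63,-0.07,-0.01,-0.001,0.005,0.009]]
scene gate_toe 0.6 [ 0.0036 -0.045 ]
scene rack 0.86 [ 0.0568 -0.0008]
```

View pics/scene5.png

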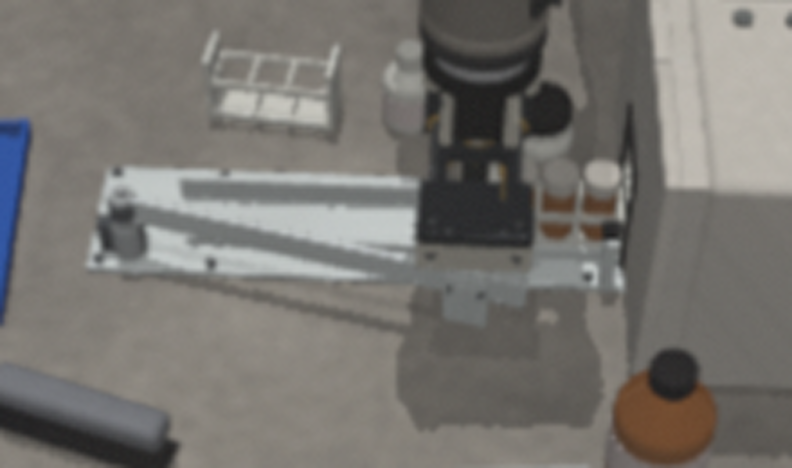

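Emit:
{"fn": "move_arm", "kwargs": {
  "motion": [
    [100,0,0,0,0,0,0]
  ]
}}

```text
time: 10.9
tool_pos: [0.5707, 0.0208, 0.0427]
tool_rot: [3.141, -0.001, 1.406]
contact_force: [-2.7, 0.2, 0.9]
opening: 0.0556
```

```bash
python3 - <<'E'
from plan import *
plan(.0085,-.0365,.043,1,100)
n="scene";p,d=eyes.read_camera(n);cv2.imwrite("pics/s6.png",cv2.resize(p[165:215,240:330,::-1],None,fx=8,fy=8,interpolation=cv2.INTER_CUBIC))
P=cloud(n,d);k=tochute(P);z=P[...,2]
m=(z>.06)&(z<.085)&(k[...,0]>.02)&(k[...,0]<.12)&(abs(k[...,1])<.025)
print(m.sum(),k[m].min(0),k[m].max(0));print(np.polyfit(k[m][:,0],z[m],1))
E
```

```text
chute now [-0.00368488 -0.03826736] z 0.04274716895390507 target [0.57096871 0.03312889 0.043     ]
[[100,0.61,-0.09,-0.01,0.006,-0.006,0.003]]
241 [ 0.02969972 -0.01889585] [0.10685074 0.01692977]
[-0.05148986  0.07356171]
```

View pics/s6.png

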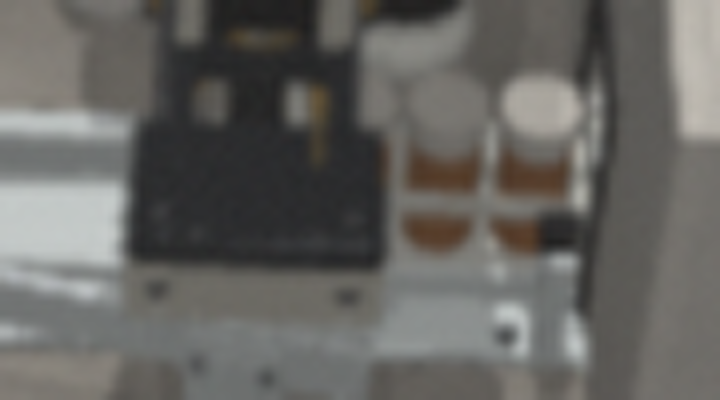

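Emit:
{"fn": "move_arm", "kwargs": {
  "motion": [
    [100,0.12,0,0,0,0,0],
    [100,0.12,0,0,0,0,0],
    [100,0.12,0,0,0,0,0],
    [100,0.1,0,0,0,0,0],
    [100,0.08,0,0,0,0,0],
    [100,0.06,0,0,0,0,0],
    [100,0,0,0,0,0,0]
  ]
}}

```text
time: 11.82
tool_pos: [0.5723, 0.0314, 0.0427]
tool_rot: [3.142, 0.001, 1.407]
contact_force: [-4.1, -7.0, 2.0]
opening: 0.0557
```

Emit:
{"fn": "move_arm", "kwargs": {
  "motion": [
    [100,0.05,0,0,0,0,0],
    [100,0,0,0,0,0,0]
  ]
}}

```text
time: 12.08
tool_pos: [0.5724, 0.0314, 0.0428]
tool_rot: [-3.142, 0.003, 1.407]
contact_force: [-4.5, -10.9, 2.3]
opening: 0.0556
```

```bash
python3 - <<'E'
from plan import *
plan(-.006,-.0365,.043,1,100)
n="scene";p,d=eyes.read_camera(n);cv2.imwrite("pics/s7.png",cv2.resize(p[165:215,240:330,::-1],None,fx=8,fy=8,interpolation=cv2.INTER_CUBIC))
for l in("gate_toe","rack","end_stop"):
    for r in finder.place_of(n,l)[:2]: print(n,l,round(r["p"],2),tochute(toworld(n,r["centre"])).round(4))
P=cloud(n,d);k=tochute(P);z=P[...,2]
m=(z>.06)&(z<.085)&(k[...,0]>.02)&(k[...,0]<.13)&(abs(k[...,1])<.025)
print(m.sum(),k[m].min(0),k[m].max(0))
E
```

```text
chute now [ 0.00705339 -0.03817133] z 0.04275310311554532 target [0.5685863  0.01882594 0.043     ]
[[100,-0.65,-0.08,-0.01,-0.0,0.027,0.013]]
scene gate_toe 0.69 [ 0.0026 -0.0464]
scene rack 0.65 [0.0636 0.0031]
scene end_stop 0.75 [0.1156 0.0049]
205 [ 0.02006392 -0.01700645] [0.10527596 0.01295605]
```

View pics/s7.png

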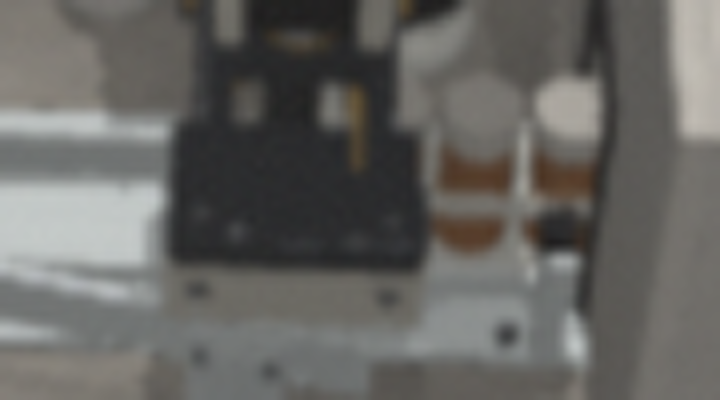

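Emit:
{"fn": "move_arm", "kwargs": {
  "motion": [
    [100,-0.15,0,0,0,0,0],
    [100,-0.3,0,0,0,0,0],
    [100,-0.3,0,0,0,0,0],
    [112,-0.1,-0.12,0,0,0,0],
    [127,0,-0.18,0,0,0,0],
    [142,0,-0.18,0,0,0,0],
    [157,0,-0.18,0,0,0,0],
    [172,0,-0.18,0,0,0,0],
    [187,0,-0.18,0,0,0,0],
    [202,0,-0.18,0,0,0,0],
    [217,0,-0.18,0,0,0,0],
    [230,0,-0.15,0,0,0,0]
  ]
}}

```text
time: 13.78
tool_pos: [0.5393, 0.0214, 0.0427]
tool_rot: [3.141, 0.0, 1.406]
contact_force: [-1.0, 2.4, -0.1]
opening: 0.0103
```

Emit:
{"fn": "move_arm", "kwargs": {
  "motion": [
    [245,0,-0.18,0,0,0,0],
    [245,0,-0.05,0,0,0,0],
    [245,0,0,0,0,0,0]
  ]
}}

```text
time: 14.15
tool_pos: [0.5353, 0.022, 0.0428]
tool_rot: [3.141, 0.0, 1.406]
contact_force: [-0.9, -0.1, -0.6]
opening: 0.0037
```

```bash
python3 - <<'E'
from plan import *
plan(-.008,-.0045,.043,1,245)
n="scene";p,d=eyes.read_camera(n);cv2.imwrite("pics/s8.png",cv2.resize(p[130:260,140:360,::-1],None,fx=3.6,fy=3.6,interpolation=cv2.INTER_CUBIC))
for l in("gate_toe","gate_face","rack"):
    for r in finder.place_of(n,l)[:2]: print(n,l,round(r["p"],2),tochute(toworld(n,r["centre"])).round(4))
E
```

```text
chute now [-0.00838423 -0.00313192] z 0.042824939334930534 target [0.53669258 0.02211084 0.043     ]
[[245,0.02,0.07,-0.01,0.007,0.002,0.003]]
scene gate_toe 0.87 [0.0032 0.0092]
scene gate_face 0.8 [-0.1036 -0.0314]
scene rack 0.94 [0.066  0.0013]
scene rack 0.74 [0.1154 0.0041]
```

View pics/s8.png

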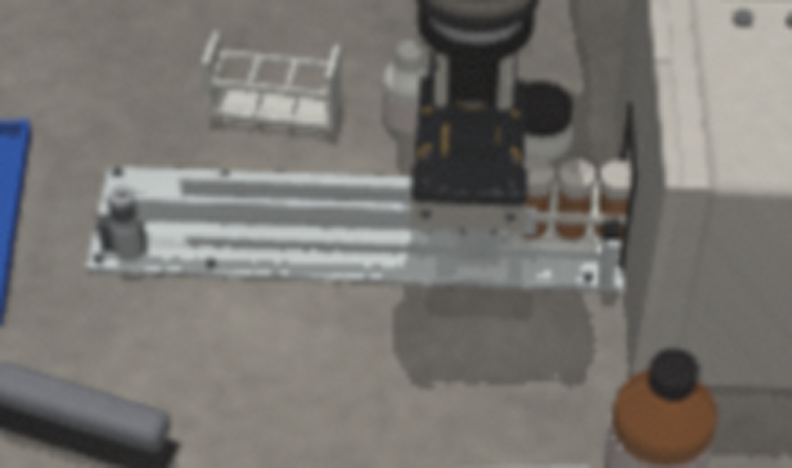

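Gate shut, rack home. Lift straight up, then back away.

Emit:
{"fn": "move_arm", "kwargs": {
  "motion": [
    [245,0,0,-0.4,0,0,0],
    [245,0,0,-0.8,0,0,0],
    [245,0,0,-0.9,0,0,0],
    [245,0,0,-0.9,0,0,0],
    [245,0,0,-0.9,0,0,0],
    [245,-0.5,0,-0.9,0,0,0],
    [245,-0.9,0,-0.6,0,0,0],
    [245,-0.9,0,0,0,0,0],
    [245,-0.9,0,0,0,0,0],
    [245,-0.9,0,0,0,0,0],
    [245,-0.5,0,0,0,0,0],
    [245,0,0,0,0,0,0]
  ]
}}

```text
time: 15.85
tool_pos: [0.5197, -0.0694, 0.1504]
tool_rot: [-3.141, -0.0, 1.405]
contact_force: [-0.1, 0.2, -0.1]
opening: 0.0036
```

```bash
python3 - <<'E'
from plan import *
n="scene";p,d=eyes.read_camera(n);cv2.imwrite("pics/s9.png",cv2.resize(p[110:260,140:360,::-1],None,fx=3.6,fy=3.6,interpolation=cv2.INTER_CUBIC))
for l in("gate_toe","gate_face","rack"):
    for r in finder.place_of(n,l)[:2]: print(n,l,round(r["p"],2),tochute(toworld(n,r["centre"])).round(4))
P=cloud(n,d);k=tochute(P);z=P[...,2]
m=(z>.055)&(z<.085)&(k[...,0]>.0)&(k[...,0]<.13)&(abs(k[...,1])<.025)
print(m.sum(),k[m].min(0),k[m].max(0),robot.observe()["contact_force"])
E
```

```text
scene gate_toe 0.75 [0.0018 0.0108]
scene gate_face 0.72 [-0.0134 -0.2155]
scene gate_face 0.7 [-0.1016 -0.0341]
scene rack 0.74 [ 0.0676 -0.0013]
325 [ 0.01740983 -0.01943319] [0.10609544 0.01595092] [-0.7195311  -0.56423522  0.38555115]
```

View pics/s9.png

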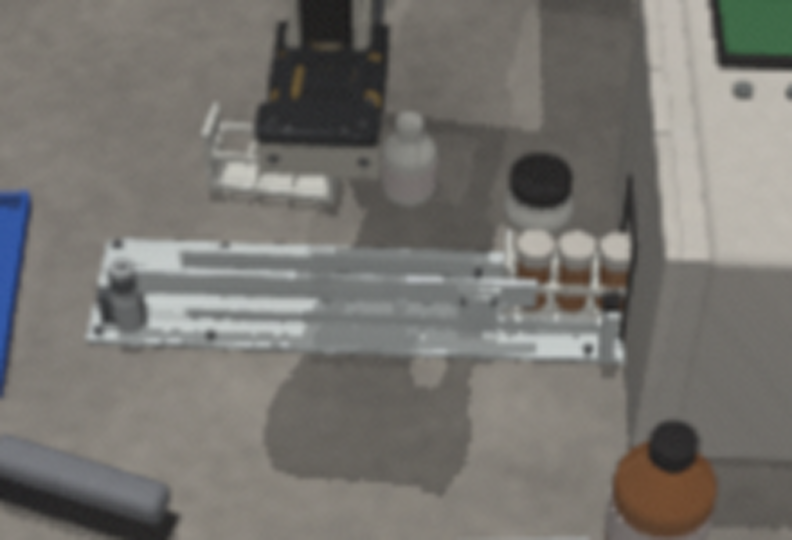

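```bash
python3 -c "
from cell import robot
print(robot.hand_in())"
```

```text
the job is handed in; nothing more can be done
None
```

The rack is in the labeller, up against the end stop. The gate is shut behind it, and I have handed the job in at about 16 s on the robot's clock. The hand-in reports no verdict.

**What I did:** I lowered the nearly shut fingers behind the rack and opened the jaws so that one finger swung the gate to about 0.32 rad. That finger kept the gate open, at about 0.21 rad or more wherever I measured it. The other finger pushed the rack until it stopped moving and the push force rose to about 11 N. I then backed off, let the gate follow the finger shut, lifted straight up and moved away.

**Last checks:**
- **Rack:** the finder puts its centre at chute x ≈ 67.6 mm, against 68 mm when fully home. Its rear end measured about 17.4 mm, against 18 mm.
- **Gate:** the toe measured (2, 11) mm in chute coordinates, against (0, 7) mm when shut. That is about the finder's 4 mm error, and the picture shows the bar parallel to the chute. The finder also reported one false gate face at (-13, -216) mm, which I ignored.
- **Robot:** it touches nothing, with less than 1 N of force reading left.
- **Other things on the bench:** the last picture covers the chute area, and nothing in it looks moved. I did not measure them again.

One reading stood out: about 4 N upward on the tool partway through the push. It fell to about 1 N when I paused, and the rack still looked level.

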